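# Level the core tray shelf and hold the level down

## Robot

A 7-joint arm with a two-finger parallel gripper is mounted at the origin on the work surface. World frame = base frame: x ahead of the robot, y to its left, z up, the work surface at z = 0. Lengths are in m, angles in rad, forces in N, time in s.
With the tool pointing down it reaches from about 0.4 to 0.875 m from the base axis. Payload 19.3 kg.
Tool frame: the origin (TCP) lies at the very end of the fingers, on their centre line; the grasp point (between the pads) lies 19 mm behind it; z points along the fingers, x is the direction in which the jaws open and shut, and the axes are right-handed (so a half turn about z gives the same grasp; the last joint's range is limited). The gripper opens to 85 mm and grips with 20 to 120 N. Pads are 22 mm wide; open, the fingers measure 114 mm over their backs; the gripper's body (76 mm by 85 mm) begins 54 mm behind the grasp point. The pads swing forward as they close: fully open they stand 13 mm farther back than shut.
Start: joints at [-1.352, 0.521, -0.036, 1.599, 0.021, 1.021, -0.113], TCP at [0.178, 0.599, 0.231] pointing down, gripper open.
Joint ranges: [-2.91, 2.91], [-0.3, 2.13], [-1.5, 1.42], [0.17, 2.43], [-1.26, 4.41], [0.16, 1.93], [-2.52, 2.52]. Speed limits (rad/s): [1.89, 1.89, 2.39, 2.39, 3.01, 3.01, 3.01].

## Interface

Orientations are given as [roll, pitch, yaw] about the fixed x, y, z axes, in that order (R = Rz(yaw) Ry(pitch) Rx(roll)).
In Python, from workcell import observe, eyes, job_done gives the robot as it stands. The module is installed in compiled form; this text tells all that it offers.
- The arm moves only by the shell command python3 -m pendant 'ROWS' [FORCE]. ROWS is JSON, a list of rows, each an object of numbers: "dx", "dy", "dz": the shift along the tool's x, y, z in mm; "ax", "ay", "az": the turn, a rotation vector about the tool's x, y, z in degrees; "claw": the finger opening in mm, from 0 to 85.4. A call has 1 to 10 rows; each row is the pose to reach, as a shift and turn from the pose commanded when the call began, along the tool's axes at that moment; what a row does not reach only later rows make up. A row lasts 1/12 s, in which the tool goes at most 41.7 mm and 7.16 degrees, less where a joint would pass 70% of its speed; a pose out of reach is approached as far as the arm can. A call with a gripper value outside its range is refused whole. The fingers move at their own pace and stop on an object; FORCE is the grip in N (left out, the last holds). Time passes only in rows, so rows that repeat a pose let the fingers close. It gives the time, the measured TCP pose, the force and the opening at its end, in the units of the state.
- observe(): the state, without advancing time (a new reading comes with each control period).
- eyes.grab_frame(name): name is "side" or "top" or "wrist"; returns a dict with "image" (400x640x3 uint8, blue, green, red), "fovy" (degrees; the focal length in pixels is half the picture's height over the tangent of half this angle, whatever the lens; pixels are square), "cx", "cy" (the principal point, pixels), "view" (4x4, takes a point from world to camera coordinates). Camera axes: x right, y up, looking along -z (the intrinsics and any distortion apply to the point x, -y, -z); pixel columns grow to the right and rows downward; lengths in m; the calibration is good to about 2 mm. A picture is of the moment at which its call begins. There is no depth.
- job_done(): hands the job in, once; it reports no verdict.
The state is a dict: "clock": time; "qpos": joint angles; "qd": joint speeds; "joint_efforts": joint torques, N m; "position": TCP position; "tool_rot": TCP orientation; "force": force on the tool from outside, world axes, zero at the start; "moment": the same for the moment, N m; "grip_width": finger opening in m.
Only numpy, scipy, OpenCV 4.12 (cv2) and the standard library are available. Lean on these libraries where they do the work, as an engineer would, in place of code of your own. Each camera call takes 0.05 s, during which the arm holds its last target.

## Task

Lay the spirit level on the tilted aluminium shelf, at mid-length and flush against the straight front wall of the grey core tray, and let go of it. Then turn the orange levelling knob until the bubble rests between the two black lines. Finally press down on top of the level with shut fingers, with a steady push of about 10 N, and finish while still pressing, with the level flush and the bubble between its lines; leave the other things on the table where they are.

Things in the scene. Friction and masses are not known exactly. Their poses are not given: they have to be found in the camera images.
- shelf: Rocking aluminium shelf, 300 mm along y; a grey core tray is fixed on its rear. Origin: on its flat top, mid-length, at the foot of the tray's straight front wall, 60 mm above the table. x points into the tray (away from robot), y along the wall to the knob, z up. Level's strip: x -67 to 0, y +-150 mm. Tray: x 0 to 100, 22 mm high. Knob end starts 0.02 to 0.08 rad low; pressing does not move it.
- level_centre (a point): Centre, half-way up, of the aluminium spirit level (0.4 kg): bar 240 mm long (its y), 24 wide (its x), 58 high (its z), black rubber bands at its ends, upright on the table at first. Same either way round. Grip its flat sides across the 24 mm at 25 mm or more above its underside, so that the fingers clear the tray wall. Flush, it lies at shelf x = -12 mm, z = 29 mm.
- level: The same spirit level; origin at the centre of its underside, axes as at its centre. Its flat top, 58 mm up, is solid from 55 to 120 mm either side of its middle along y; between lies the open window with the vial. Press on a solid part.
- vial_centre (a point): Middle of the yellow-green vial in the window of the level's top, 54.5 mm above the level's underside, midway between two black lines that are 28 mm apart inside. Axes as the level's.
- bubble_mid (a point): Middle of the whitish bubble, 18 mm long and 11 mm wide, that floats along the vial (level's y) to the higher end, up to 41 mm either way: 0.5 mm per 0.001 rad of tilt. It takes about 1 s to come to rest. It is between the lines within 5 mm of the vial's middle.
- knob (a joint): Angle (rad) of the levelling knob, growing clockwise seen from above, range -1.9 to 1.9. Clockwise raises the knob's end of the shelf, 0.04 rad of tilt per rad, so 1 rad moves the bubble 20 mm towards the knob. Starts at -1.4 to -1.0; the level setting differs each time, between -0.5 and 0.5. Stiff (0.15 N m), stays where it is left.
- knob_grip (a point): Point to grip on the knob's vertical axis, about 119 mm above the table, 205 mm from the shelf's middle along y. The orange bar is 60 mm long (this point's y), 14 wide (its x: grip across it) and 36 high, from 21 mm below this point to 15 mm above; a black disc lies under it. The point turns with the knob, which does not rise as it turns.
- hammer: Steel geologist's hammer with black rubber grip, 300 mm long, lying on the table. Origin under its middle.
- lens: Squat brass hand lens, 38 mm across, 16 mm high. Origin under its centre.
- core_stub: Granite core stub standing on end, 48 mm diameter, 55 mm high. Origin under its centre.
- dropper: White plastic dropper bottle with red cap, 40 mm diameter, 100 mm high. Origin under its centre.
- scale_bar: Flat black-and-white photo scale bar, 150 x 24 x 6 mm. Origin under its centre.
- tin: Round steel sample tin, 66 mm diameter, 38 mm high. Origin under its centre.
Mind the look-alikes: they are no part of the job. There is more than one size of the level; the job needs the larger.

How it is judged:
By the outcome, as a careful person would: the job done as asked, in the order asked, and still so for the second after the job is handed in, while the arm keeps its last pose, push and grip.
It also fails if it takes over 67 s, if anything falls off the work surface, if the arm or the gripper's body presses on something with over 40 N, if the wrist force passes 120 N, or if a joint passes its speed limit or range.

## Working session

There is one attempt and no reset: what is moved stays moved. The work goes in short steps, Python scripts to look and compute and a shell command to move; the robot and the scene stay as the last step left them, time stands still between calls to the robot, and variables do not carry over. Pictures are saved under pics/ and viewed, and the job is handed in when it is done.

```bash
mkdir -p pics
python3 - <<'E'
from workcell import observe, eyes
import cv2,numpy as np
s=observe()
for k,v in s.items(): print(k,np.round(v,4).tolist())
for n in ["side","top","wrist"]:
    f=eyes.grab_frame(n); cv2.imwrite(f"pics/{n}0.png",f["image"]); print(n,f["fovy"],f["cx"],f["cy"],[k for k in f],np.round(f["view"],4).tolist())
E
```

```text
clock 0.0
qpos [-1.3522, 0.522, -0.0363, 1.6, 0.0212, 1.0211, -0.1128]
qd [-0.0009, -0.0016, 0.0001, -0.0006, -0.0007, 0.0013, 0.0004]
joint_efforts [-0.0005, -92.7102, 1.9793, -36.9908, 0.0178, 0.0086, -0.0]
position [0.1779, 0.5988, 0.2307]
tool_rot [3.1415, 0.0012, 1.2819]
force [0.6277, -0.1861, 0.5745]
moment [0.0381, 0.0115, 0.0137]
grip_width 0.0856
side 47.5211450835253 314.67587425711105 201.6431130653794 ['image', 'fovy', 'cx', 'cy', 'view'] [[0.8748, -0.4845, -0.0084, -0.553], [0.3455, 0.6114, 0.7119, -0.1973], [-0.3397, -0.6257, 0.7022, -1.1568], [0.0, 0.0, 0.0, 1.0]]
top 53.98684209440579 322.39766257955347 203.72649131300378 ['image', 'fovy', 'cx', 'cy', 'view'] [[0.004, -1.0, 0.0004, -0.1421], [0.9856, 0.004, 0.1693, -0.567], [-0.1693, -0.0003, 0.9856, -1.062], [0.0, 0.0, 0.0, 1.0]]
wrist 64.26578878086437 319.75517757234894 204.36093955258445 ['image', 'fovy', 'cx', 'cy', 'view'] [[0.2848, 0.9586, -0.0019, -0.624], [-0.9145, 0.2711, -0.3003, 0.0391], [-0.2873, 0.0872, 0.9539, -0.3801], [0.0, 0.0, 0.0, 1.0]]
```

View pics/side0.png

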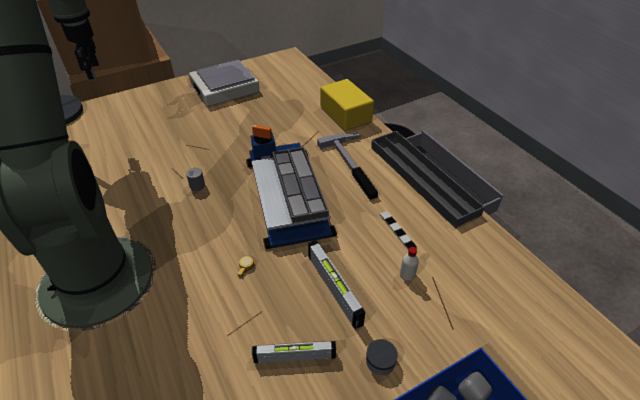

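View pics/top0.png

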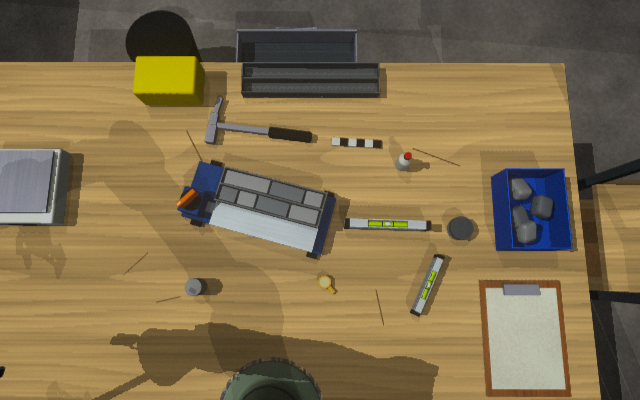

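View pics/wrist0.png

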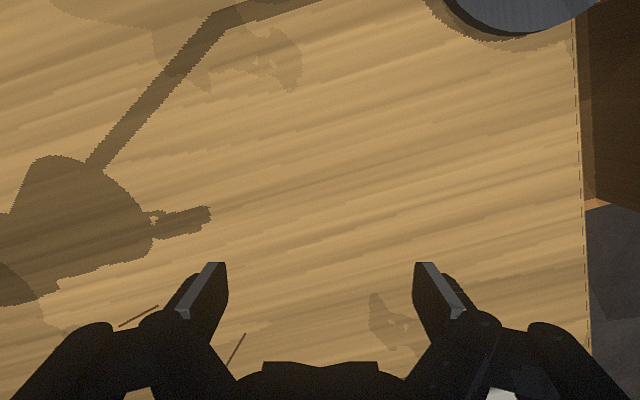

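```bash
cat > h.py <<'E'
import cv2,numpy as np
from workcell import observe, eyes
from scipy.spatial.transform import Rotation as R
def foc(f): return 200/np.tan(np.radians(f["fovy"])/2)
def ray(f,u,v):
    V=f["view"];F=foc(f)
    d=np.array([(u-f["cx"])/F,-(v-f["cy"])/F,-1.]); return -V[:3,:3].T@V[:3,3], V[:3,:3].T@d
def onz(f,u,v,z):
    o,d=ray(f,u,v); return o+d*(z-o[2])/d[2]
def onplane(f,u,v,p,n):
    o,d=ray(f,u,v); return o+d*(np.dot(np.subtract(p,o),n)/np.dot(d,n))
def proj(f,p):
    q=f["view"][:3,:3]@np.asarray(p,float)+f["view"][:3,3];F=foc(f)
    return np.array([f["cx"]+F*q[0]/-q[2], f["cy"]-F*q[1]/-q[2]])
def tri(f1,a,f2,b):
    o1,d1=ray(f1,*a);o2,d2=ray(f2,*b)
    A=np.stack([d1,-d2],1);t=np.linalg.lstsq(A,o2-o1,rcond=None)[0]
    p,q=o1+t[0]*d1,o2+t[1]*d2
    return (p+q)/2,np.linalg.norm(p-q)
def crop(im,x0,y0,x1,y1,s,name):
    cv2.imwrite("pics/"+name,cv2.resize(im[y0:y1,x0:x1],None,fx=s,fy=s,interpolation=cv2.INTER_NEAREST))
def state():
    s=observe();print("t",round(s["clock"],2),"p",np.round(np.array(s["position"])*1000,1),"rpy",np.round(np.degrees(s["tool_rot"]),2),"F",np.round(s["force"],1),"w",round(s["grip_width"]*1000,1));return s
def move(p,yaw,s=None):
    """shift in tool axes (mm) & az (deg) to world p, tool down with yaw"""
    s=s or observe();M=R.from_euler("xyz",s["tool_rot"]);T=R.from_euler("xyz",[np.pi,0,yaw])
    print("d",np.round(M.inv().apply(np.subtract(p,s["position"]))*1000,1),"a",np.round(np.degrees((M.inv()*T).as_rotvec()),2))
E
python3 - <<'E'
from h import *
im=eyes.grab_frame("top")["image"]
crop(im,160,140,360,280,4,"ctop1.png")
crop(im,330,200,480,330,4,"ctop2.png")
im=eyes.grab_frame("side")["image"]
crop(im,235,110,395,250,4,"cs1.png")
crop(im,240,235,400,370,4,"cs2.png")
E
```

```text
(no output)
```

View pics/ctop1.png

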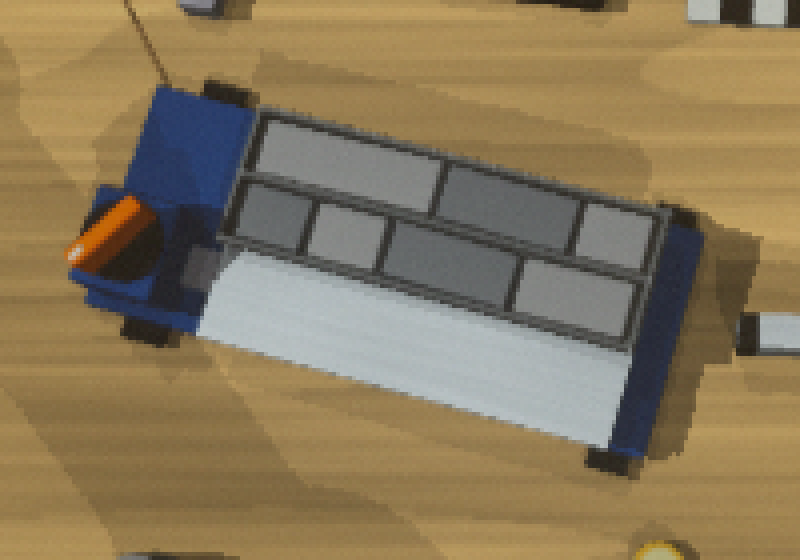

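View pics/ctop2.png

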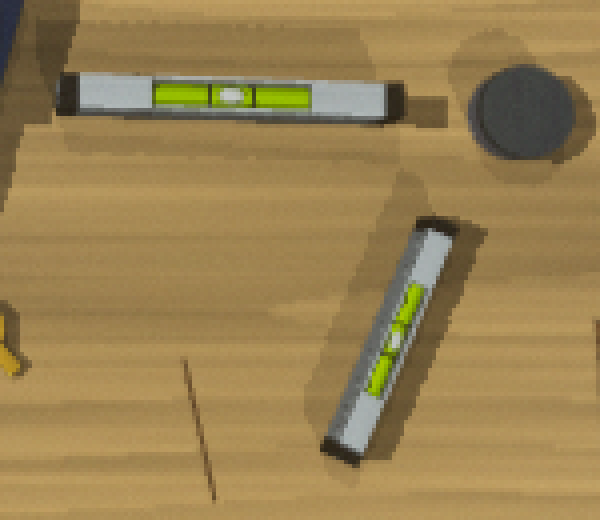

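View pics/cs1.png

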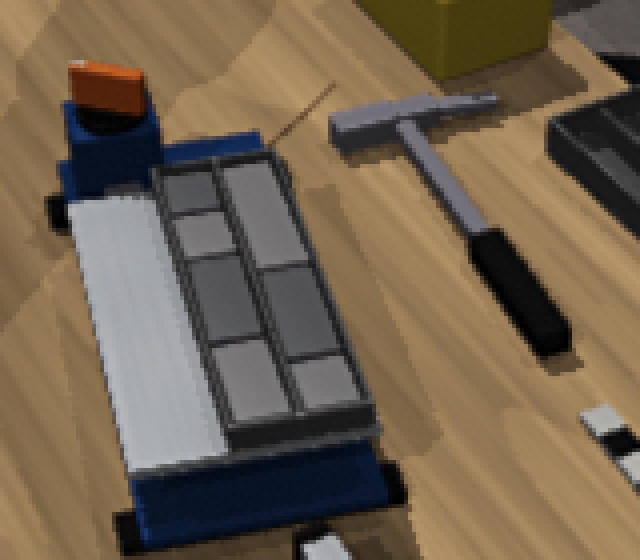

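View pics/cs2.png

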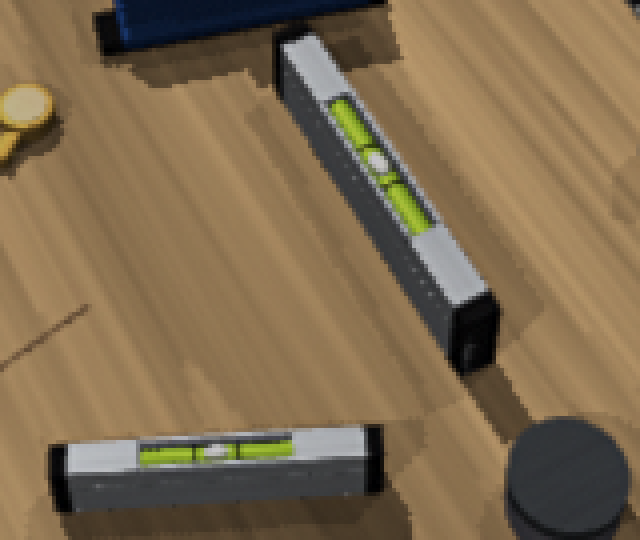

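Run:
```python
from h import *
T=eyes.grab_frame("top");S=eyes.grab_frame("side")
for f in(T,S): print("cam",np.round(-f["view"][:3,:3].T@f["view"][:3,3],3))
def masks(f,lo,hi,amin=8):
    m=cv2.inRange(cv2.cvtColor(f["image"],cv2.COLOR_BGR2HSV),lo,hi)
    n,l,st,c=cv2.connectedComponentsWithStats(m)
    return [(st[i].tolist(),c[i].round(2).tolist()) for i in range(1,n) if st[i][4]>=amin]
for n,f in(("T",T),("S",S)):
    print(n,"green",masks(f,(28,150,100),(45,255,255)))
    print(n,"orange",masks(f,(5,180,100),(15,255,255),15))
c=lambda x,y,ox,oy:(ox+x/4-.5,oy+y/4-.5)
# level A end corners
for n,z,a in(("far-left",.058,(61,74)),("left near",.058,(60,113)),("rt far",.058,(406,83)),("rt near",.058,(405,119))):
    print(n,onz(T,*c(*a,330,200),z).round(4))
for n,a in(("back-left",(312,30)),("front-left",(278,47)),("front right",(450,308)),("back right",(496,290))):
    print("S",n,onz(S,*c(*a,240,235),.058).round(4))
print("small", [onz(T,*c(*a,330,200),.045).round(4) for a in((437,220),(342,458))])
tp=dict(fk=(198,334),fn=(610,447),wk=(222,247),wn=(628,350),bk=(262,106),bn=(670,213))
for k,a in tp.items():
    print(k,onz(T,*c(*a,160,140),.060 if k[0]=='f' else .082).round(4))
sp=dict(fk=(70,203),fn=(130,475),wk=(157,172),wn=(230,432),wfk=(157,197),wfn=(228,452))
for k,a in sp.items():
    print("S",k,onz(S,*c(*a,235,110),.060 if k[0]=='f'or k[1]=='f' else .082).round(4))
for k in("fk","fn","wk","wn"):
    p,e=tri(T,c(*tp[k],160,140),S,c(*sp[k],235,110));print("tri",k,p.round(4),round(e,4))
```

```text
cam [ 0.38  -0.14   1.143]
cam [ 0.159 -0.871  0.948]
T green [([133, 57, 61, 34, 1966], [163.5, 73.62]), ([368, 221, 14, 5, 67], [374.79, 223.01]), ([383, 221, 4, 6, 17], [384.06, 223.59]), ([389, 221, 4, 6, 14], [391.0, 223.93]), ([394, 222, 14, 5, 68], [400.31, 224.0]), ([428, 271, 8, 13, 44], [431.61, 276.68]), ([422, 286, 7, 13, 40], [424.82, 292.5])]
T orange [([176, 189, 19, 18, 104], [185.72, 196.83]), ([532, 281, 39, 116, 594], [558.04, 345.96]), ([492, 390, 14, 6, 44], [498.68, 392.34]), ([518, 390, 5, 6, 16], [520.5, 393.06])]
S green [([323, 260, 12, 15, 63], [327.75, 266.38]), ([334, 278, 14, 15, 73], [340.7, 285.49]), ([300, 345, 13, 5, 42], [306.07, 346.95]), ([275, 347, 16, 4, 52], [282.0, 348.4])]
S orange [([253, 126, 18, 4, 45], [262.4, 127.47])]
far-left [ 0.5258 -0.2023  0.058 ]
left near [ 0.4986 -0.2014  0.058 ]
rt far [ 0.5205 -0.4423  0.058 ]
rt near [ 0.4954 -0.4405  0.058 ]
S back-left [ 0.5246 -0.2102  0.058 ]
S front-left [ 0.4989 -0.2119  0.058 ]
S front right [ 0.4927 -0.4255  0.058 ]
S back right [ 0.5215 -0.4283  0.058 ]
small [array([ 0.4265, -0.4633,  0.045 ]), array([ 0.2664, -0.3917,  0.045 ])]
fk [0.5101 0.1745 0.06  ]
fn [ 0.4333 -0.1119  0.06  ]
wk [0.5675 0.1548 0.082 ]
wn [ 0.4977 -0.1241  0.082 ]
bk [0.6674 0.132  0.082 ]
bn [ 0.5925 -0.1524  0.082 ]
S fk [0.5087 0.1735 0.06  ]
S fn [ 0.4311 -0.1052  0.06  ]
S wk [0.5727 0.1491 0.082 ]
S wn [ 0.4975 -0.1219  0.082 ]
S wfk [0.57  0.147 0.06 ]
S wfn [ 0.4966 -0.1185  0.06  ]
tri fk [0.5097 0.1751 0.0585] 0.001
tri fn [ 0.431  -0.1115  0.0666] 0.0041
tri wk [0.5715 0.1551 0.0775] 0.0067
tri wn [ 0.497  -0.124   0.0844] 0.0009
```

Candidates for the level in the top view are bar A at (388,224), 240 mm long by ray casting, and bar B at (428,285), about 175 mm. The job needs A, and the close crop confirms it: 58 mm-plane corners, vial with two lines, black ends. The shelf is at about (0.534, 0.0145), yaw −15°.

Run:
```python
from h import *
state()
move([.46,.20,.26],np.radians(20));move([.51,-.3215,.2],np.radians(-1.1))
```

```text
t 0.35 p [178.  599.  231.2] rpy [1.800e+02 1.000e-02 7.345e+01] F [-0.1  0.2  0. ] w 85.4
d [-302.2  384.   -28.7] a [1.000e-02 1.000e-02 5.345e+01]
d [-787.9  580.4   31.4] a [1.000e-02 1.000e-02 7.455e+01]
```

```bash
python3 -m pendant '[{"dx":-302,"dy":384,"dz":-29,"az":53},{"dx":-302,"dy":384,"dz":-29,"az":53},{"dx":-302,"dy":384,"dz":-29,"az":53},{"dx":-302,"dy":384,"dz":-29,"az":53},{"dx":-302,"dy":384,"dz":-29,"az":53},{"dx":-302,"dy":384,"dz":-29,"az":53},{"dx":-302,"dy":384,"dz":-29,"az":53},{"dx":-302,"dy":384,"dz":-29,"az":53},{"dx":-302,"dy":384,"dz":-29,"az":53},{"dx":-302,"dy":384,"dz":-29,"az":53}]'
python3 - <<'E'
from h import *
state();print(np.round(observe()["qpos"],2))
move([.51,-.3215,.2],np.radians(-1.1))
E
```

```text
t 0.35 p [178.  599.  231.2] rpy [1.800e+02 1.000e-02 7.345e+01] F [-0.1  0.2  0. ] w 85.4
[-1.35  0.52 -0.04  1.6   0.02  1.02 -0.11]
d [-787.9  580.4   31.4] a [1.000e-02 1.000e-02 7.455e+01]schema error: expected keys dx, dy, dz, ax, ay, az, claw
```

```bash
python3 -m pendant '[{"dx":-302,"dy":384,"dz":-29,"ax":0,"ay":0,"az":53,"claw":85},{"dx":-302,"dy":384,"dz":-29,"ax":0,"ay":0,"az":53,"claw":85},{"dx":-302,"dy":384,"dz":-29,"ax":0,"ay":0,"az":53,"claw":85},{"dx":-302,"dy":384,"dz":-29,"ax":0,"ay":0,"az":53,"claw":85},{"dx":-302,"dy":384,"dz":-29,"ax":0,"ay":0,"az":53,"claw":85},{"dx":-302,"dy":384,"dz":-29,"ax":0,"ay":0,"az":53,"claw":85},{"dx":-302,"dy":384,"dz":-29,"ax":0,"ay":0,"az":53,"claw":85},{"dx":-302,"dy":384,"dz":-29,"ax":0,"ay":0,"az":53,"claw":85},{"dx":-302,"dy":384,"dz":-29,"ax":0,"ay":0,"az":53,"claw":85},{"dx":-302,"dy":384,"dz":-29,"ax":0,"ay":0,"az":53,"claw":85}]'
python3 - <<'E'
from h import *
state();print(np.round(observe()["qpos"],2))
move([.51,-.3215,.2],np.radians(-1.1))
E
```

```text
clock: 1.18
position: [0.4189, 0.2578, 0.2564]
tool_rot: [-3.141, -0.001, 0.357]
force: [0.8, 0.8, -0.7]
grip_width: 0.0849
t 1.18 p [418.9 257.8 256.4] rpy [-1.7998e+02 -3.0000e-02  2.0450e+01] F [ 0.8  0.8 -0.7] w 84.9
[-0.91  0.29  0.29  1.92 -0.1   0.94 -0.21]
d [-117.   574.6   56.2] a [-2.000e-02 -3.000e-02  2.155e+01]
```

```bash
python3 -m pendant '[{"dx":-117,"dy":575,"dz":45,"ax":0,"ay":0,"az":21.5,"claw":85},{"dx":-117,"dy":575,"dz":45,"ax":0,"ay":0,"az":21.5,"claw":85},{"dx":-117,"dy":575,"dz":45,"ax":0,"ay":0,"az":21.5,"claw":85},{"dx":-117,"dy":575,"dz":45,"ax":0,"ay":0,"az":21.5,"claw":85},{"dx":-117,"dy":575,"dz":45,"ax":0,"ay":0,"az":21.5,"claw":85},{"dx":-117,"dy":575,"dz":45,"ax":0,"ay":0,"az":21.5,"claw":85},{"dx":-117,"dy":575,"dz":45,"ax":0,"ay":0,"az":21.5,"claw":85},{"dx":-117,"dy":575,"dz":45,"ax":0,"ay":0,"az":21.5,"claw":85},{"dx":-117,"dy":575,"dz":45,"ax":0,"ay":0,"az":21.5,"claw":85},{"dx":-117,"dy":575,"dz":45,"ax":0,"ay":0,"az":21.5,"claw":85}]' >/dev/null
python3 - <<'E'
from h import *
state();print(np.round(observe()["qpos"],2))
move([.51,-.3215,.2],np.radians(-1.1))
E
```

```text
t 2.02 p [ 482.8 -152.9  224.2] rpy [-1.7999e+02 -3.0000e-02 -1.0300e+00] F [2.  0.8 0.5] w 84.9
[-0.2   0.38  0.51  1.94 -0.24  0.88  0.41]
d [ 30.2 168.1  24.2] a [-0.01 -0.03  0.07]
```

```bash
python3 -m pendant '[{"dx":27,"dy":168,"dz":24,"ax":0,"ay":0,"az":0,"claw":85},{"dx":27,"dy":168,"dz":24,"ax":0,"ay":0,"az":0,"claw":85},{"dx":27,"dy":168,"dz":24,"ax":0,"ay":0,"az":0,"claw":85},{"dx":27,"dy":168,"dz":24,"ax":0,"ay":0,"az":0,"claw":85},{"dx":27,"dy":168,"dz":24,"ax":0,"ay":0,"az":0,"claw":85},{"dx":27,"dy":168,"dz":24,"ax":0,"ay":0,"az":0,"claw":85}]' >/dev/null
python3 - <<'E'
from h import *
state()
move([.51,-.3215,.03],np.radians(-1.1))
f=eyes.grab_frame("wrist");cv2.imwrite("pics/w1.png",f["image"])
print(proj(f,[.51,-.3215,.058]),proj(f,[.51+.0021,-.2015,.058]),proj(f,[.51-.0021,-.4415,.058]))
E
```

```text
t 2.52 p [ 505.7 -322.4  199.4] rpy [ 1.7994e+02  7.0000e-02 -1.2800e+00] F [-0.1  0.8  0.3] w 84.8
d [  4.4  -1.2 169.4] a [ 0.06  0.07 -0.18]
[324.74736533 189.76914809] [324.72437326  45.99845095] [324.76530156 301.92541754]
```

View pics/w1.png

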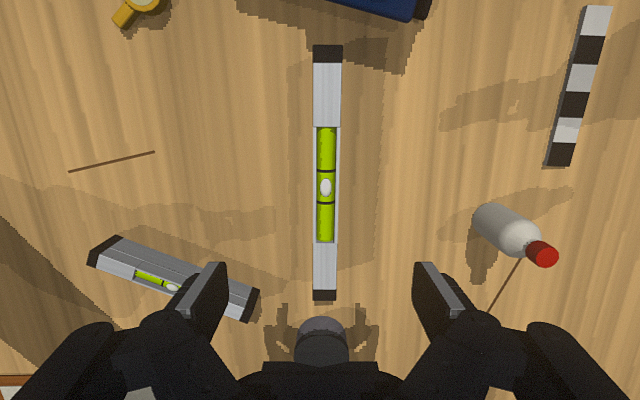

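```bash
python3 -m pendant '[{"dx":5.5,"dy":-1,"dz":80,"ax":0,"ay":0,"az":0.6,"claw":85},{"dx":5.5,"dy":-1,"dz":80,"ax":0,"ay":0,"az":0.6,"claw":75},{"dx":5.5,"dy":-1,"dz":130,"ax":0,"ay":0,"az":0.6,"claw":65},{"dx":5.5,"dy":-1,"dz":150,"ax":0,"ay":0,"az":0.6,"claw":65},{"dx":5.5,"dy":-1,"dz":169,"ax":0,"ay":0,"az":0.6,"claw":65},{"dx":5.5,"dy":-1,"dz":169,"ax":0,"ay":0,"az":0.6,"claw":60},{"dx":5.5,"dy":-1,"dz":169,"ax":0,"ay":0,"az":0.6,"claw":60}]' 40
python3 - <<'E'
from h import *
state()
f=eyes.grab_frame("wrist");cv2.imwrite("pics/w2.png",f["image"])
E
```

```text
clock: 3.15
position: [0.5123, -0.3174, 0.0313]
tool_rot: [-3.141, 0.001, -0.028]
force: [-0.1, -0.3, 0.2]
grip_width: 0.0601
t 3.15 p [ 512.3 -317.4   31.3] rpy [-1.7996e+02  5.0000e-02 -1.5800e+00] F [-0.1 -0.3  0.2] w 60.1
```

View pics/w2.png

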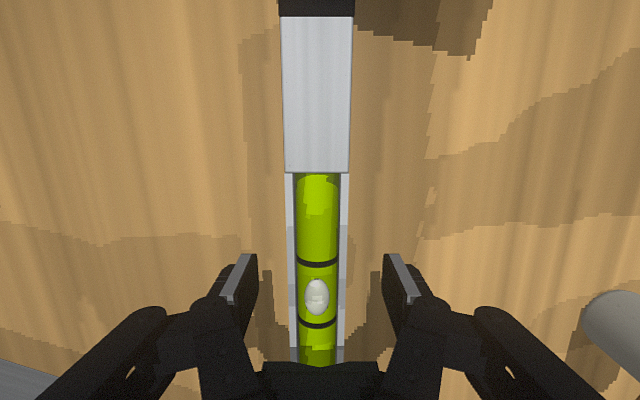

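```bash
python3 -m pendant '[{"dx":0,"dy":0,"dz":0,"ax":0,"ay":0,"az":0,"claw":20},{"dx":0,"dy":0,"dz":0,"ax":0,"ay":0,"az":0,"claw":10},{"dx":0,"dy":0,"dz":0,"ax":0,"ay":0,"az":0,"claw":10},{"dx":0,"dy":0,"dz":0,"ax":0,"ay":0,"az":0,"claw":10},{"dx":0,"dy":0,"dz":0,"ax":0,"ay":0,"az":0,"claw":10},{"dx":0,"dy":0,"dz":0,"ax":0,"ay":0,"az":0,"claw":10},{"dx":0,"dy":0,"dz":0,"ax":0,"ay":0,"az":0,"claw":10}]' 50
python3 - <<'E'
from h import *
state()
f=eyes.grab_frame("wrist");cv2.imwrite("pics/w3.png",f["image"])
M=R.from_euler("xyz",observe()["tool_rot"]);p0=np.array(observe()["position"])
for uv in((317,262),(317,325)):
    print((M.inv().apply(onz(f,*uv,.058)-p0)*1000).round(1))
E
```

```text
clock: 3.78
position: [0.5127, -0.3186, 0.0325]
tool_rot: [3.141, -0.001, -0.029]
force: [-2.2, 2.9, 13.0]
grip_width: 0.0237
t 3.78 p [ 512.7 -318.6   32.5] rpy [ 1.7998e+02 -8.0000e-02 -1.6500e+00] F [-2.2  2.9 13. ] w 23.7
[ -1.3 -15.1 -25.5]
[ -1.3  15.5 -25.5]
```

View pics/w3.png

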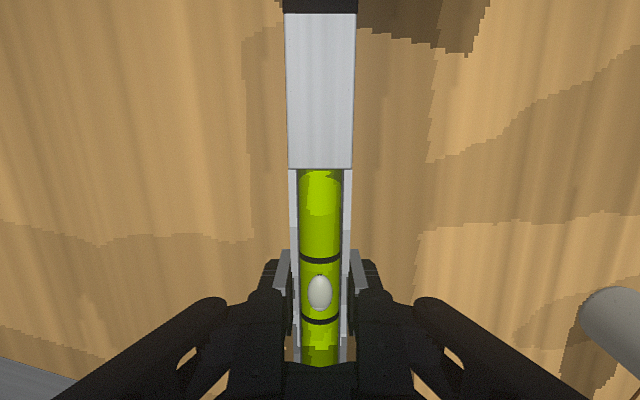

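```bash
python3 -m pendant '[{"dx":0,"dy":0,"dz":-30,"ax":0,"ay":0,"az":0,"claw":10},{"dx":0,"dy":0,"dz":-60,"ax":0,"ay":0,"az":0,"claw":10},{"dx":0,"dy":0,"dz":-100,"ax":0,"ay":0,"az":0,"claw":10},{"dx":0,"dy":0,"dz":-140,"ax":0,"ay":0,"az":0,"claw":10},{"dx":0,"dy":0,"dz":-165,"ax":0,"ay":0,"az":0,"claw":10},{"dx":0,"dy":0,"dz":-165,"ax":0,"ay":0,"az":0,"claw":10}]' 60
python3 - <<'E'
from h import *
state()
move([.5166,.0192,.19],np.radians(-15))
E
```

```text
clock: 4.33
position: [0.5139, -0.3197, 0.2018]
tool_rot: [3.139, -0.007, -0.029]
force: [1.1, -1.5, -4.7]
grip_width: 0.0228
t 4.33 p [ 513.9 -319.7  201.8] rpy [179.84  -0.4   -1.67] F [ 1.1 -1.5 -4.7] w 22.8
d [  -7.2 -338.9   10.8] a [ 0.11 -0.42 13.33]
```

```bash
python3 -m pendant '[{"dx":-7,"dy":-339,"dz":9,"ax":0,"ay":0,"az":13.3,"claw":10},{"dx":-7,"dy":-339,"dz":9,"ax":0,"ay":0,"az":13.3,"claw":10},{"dx":-7,"dy":-339,"dz":9,"ax":0,"ay":0,"az":13.3,"claw":10},{"dx":-7,"dy":-339,"dz":9,"ax":0,"ay":0,"az":13.3,"claw":10},{"dx":-7,"dy":-339,"dz":9,"ax":0,"ay":0,"az":13.3,"claw":10},{"dx":-7,"dy":-339,"dz":9,"ax":0,"ay":0,"az":13.3,"claw":10},{"dx":-7,"dy":-339,"dz":9,"ax":0,"ay":0,"az":13.3,"claw":10},{"dx":-7,"dy":-339,"dz":9,"ax":0,"ay":0,"az":13.3,"claw":10},{"dx":-7,"dy":-339,"dz":9,"ax":0,"ay":0,"az":13.3,"claw":10},{"dx":-7,"dy":-339,"dz":9,"ax":0,"ay":0,"az":13.3,"claw":10}]' >/dev/null
python3 - <<'E'
from h import *
state()
move([.5166,.0192,.19],np.radians(-15))
f=eyes.grab_frame("wrist");cv2.imwrite("pics/w4.png",f["image"])
f=eyes.grab_frame("side");crop(f["image"],215,60,415,210,4,"s4.png")
E
```

```text
t 5.17 p [514.4  24.2 186.4] rpy [-1.7998e+02  8.0000e-02 -1.4630e+01] F [ 0.6 -1.1 -4.5] w 22.9
d [ 3.4  4.3 -3.7] a [-0.02  0.08  0.37]
```

View pics/w4.png

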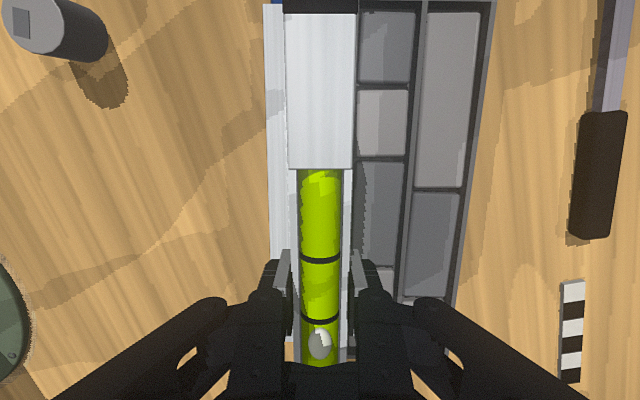

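View pics/s4.png

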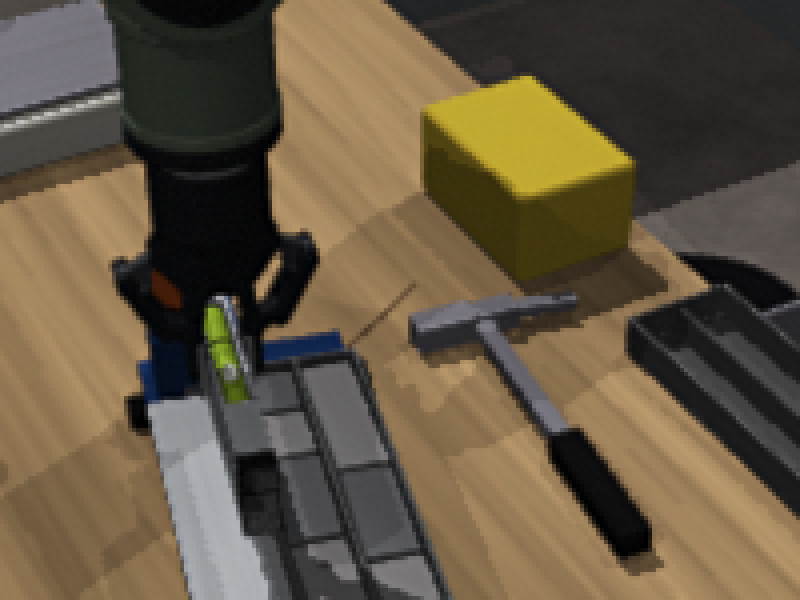

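Run:
```python
from h import *
f=eyes.grab_frame("wrist")
hsv=cv2.cvtColor(cv2.GaussianBlur(f["image"],(3,3),0),cv2.COLOR_BGR2HSV);s=hsv[:,:,1].astype(float)
def edges(r0,r1,c0,c1,first):
    out=[]
    for r in range(r0,r1,4):
        row=s[r,c0:c1]; lo=row<75
        idx=np.where(lo)[0]
        if len(idx): out.append((c0+(idx[0] if first else idx[-1]),r))
    return np.array(out,float)
L=edges(15,230,240,285,True);Rr=edges(10,290,430,520,False)
print(L[::6].tolist());print(Rr[::8].tolist())
org=np.array([.534,.0145,.06]);
for t in (.03,.05,.07):
  yw=np.radians(-15)
  n=np.array([-np.sin(yw)*t,np.cos(yw)*t,1]) # plane falls along +y
  for name,P,h in(("L",L,0.),("R",Rr,.022)):
    Q=np.array([onplane(f,u,v,org+[0,0,h],n) for u,v in P])
    k=np.polyfit(Q[:,1],Q[:,0],1);
    for _ in range(3):
        r=np.abs(Q[:,0]-np.polyval(k,Q[:,1]));k=np.polyfit(Q[r<.002,1],Q[r<.002,0],1)
    x=(Q-org)@np.array([np.cos(yw),np.sin(yw),0])*1000
    print(t,name,"yaw",round(-np.degrees(np.arctan(k[0])),2),"shelf-x",np.median(x).round(1), (r<.002).sum(),len(r),"y",Q[:,1].min().round(3),Q[:,1].max().round(3))
```

```text
[[260.0, 15.0], [261.0, 39.0], [262.0, 63.0], [262.0, 87.0], [263.0, 111.0], [264.0, 135.0], [265.0, 159.0], [266.0, 183.0], [267.0, 207.0]]
[[492.0, 10.0], [488.0, 42.0], [484.0, 74.0], [479.0, 106.0], [475.0, 138.0], [471.0, 170.0], [467.0, 202.0], [463.0, 234.0], [458.0, 266.0]]
0.03 L yaw -15.41 shelf-x -66.7 54 54 y 0.004 0.168
0.03 R yaw -14.98 shelf-x 99.0 70 70 y -0.084 0.124
0.05 L yaw -15.21 shelf-x -66.9 54 54 y 0.004 0.169
0.05 R yaw -15.52 shelf-x 99.3 70 70 y -0.082 0.124
0.07 L yaw -15.02 shelf-x -67.2 54 54 y 0.004 0.17
0.07 R yaw -16.07 shelf-x 99.9 70 70 y -0.081 0.124
```

Run:
```python
from h import *
state()
move([.5166,.0192,.100],np.radians(-15.3))
```

```text
t 5.32 p [514.7  19.8 186.9] rpy [ 1.7997e+02  1.0000e-02 -1.4990e+01] F [-0.9 -0.2 -4. ] w 22.8
d [ 2.   0.1 86.9] a [0.03 0.01 0.31]
```

```bash
python3 -m pendant '[{"dx":2,"dy":0,"dz":30,"ax":-1,"ay":0,"az":0.3,"claw":10},{"dx":2,"dy":0,"dz":55,"ax":-2.4,"ay":0,"az":0.3,"claw":10},{"dx":2,"dy":0,"dz":75,"ax":-2.4,"ay":0,"az":0.3,"claw":10},{"dx":2,"dy":0,"dz":86,"ax":-2.4,"ay":0,"az":0.3,"claw":10},{"dx":2,"dy":0,"dz":87,"ax":-2.4,"ay":0,"az":0.3,"claw":10},{"dx":2,"dy":0,"dz":87,"ax":-2.4,"ay":0,"az":0.3,"claw":10}]'
python3 - <<'E'
from h import *
state()
f=eyes.grab_frame("wrist");cv2.imwrite("pics/w5.png",f["image"])
f=eyes.grab_frame("side");crop(f["image"],215,90,415,240,4,"s5.png")
E
```

```text
clock: 5.82
position: [0.5169, 0.019, 0.1003]
tool_rot: [3.099, 0.0, -0.268]
force: [0.3, -0.5, -3.8]
grip_width: 0.0229
t 5.82 p [516.9  19.  100.3] rpy [ 1.7758e+02  1.0000e-02 -1.5350e+01] F [ 0.3 -0.5 -3.8] w 22.9
```

View pics/w5.png

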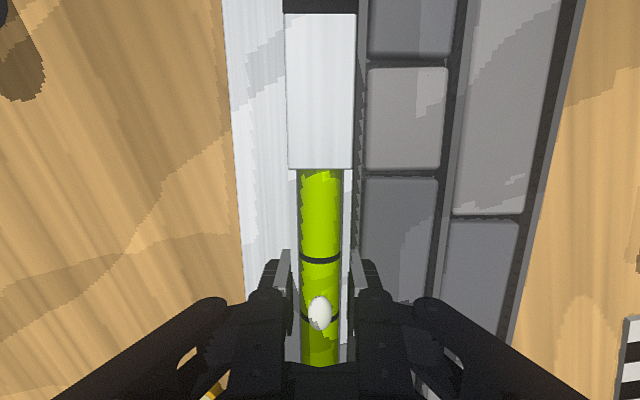

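View pics/s5.png

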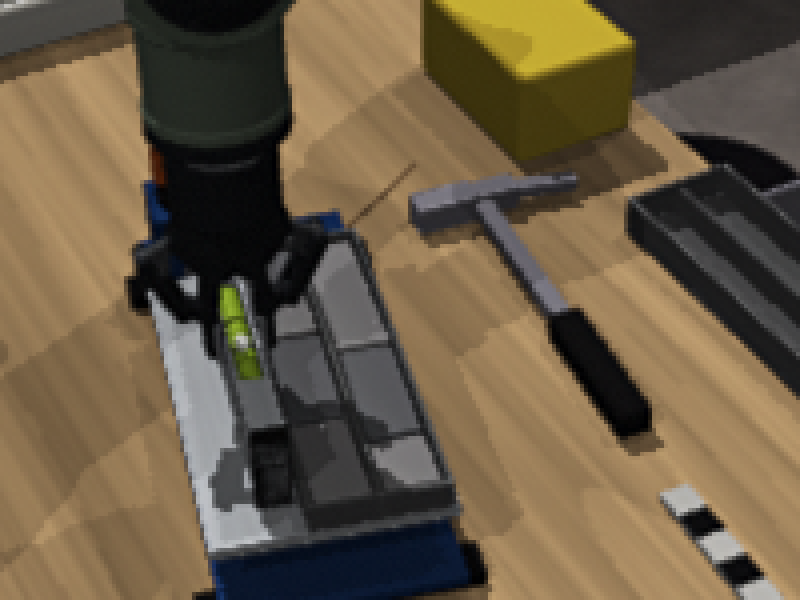

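```bash
python3 -m pendant '[{"dx":0,"dy":0,"dz":4,"ax":0,"ay":0,"az":0,"claw":10},{"dx":0,"dy":0,"dz":6,"ax":0,"ay":0,"az":0,"claw":10},{"dx":0,"dy":0,"dz":7,"ax":0,"ay":0,"az":0,"claw":10},{"dx":0,"dy":0,"dz":7,"ax":0,"ay":0,"az":0,"claw":10}]'
python3 - <<'E'
from h import *
s=state();print(np.round(s["moment"],2))
E
```

```text
clock: 6.25
position: [0.5168, 0.0199, 0.0932]
tool_rot: [3.1, -0.0, -0.266]
force: [0.2, 0.2, -4.0]
grip_width: 0.0229
t 6.25 p [516.8  19.9  93.2] rpy [ 1.7761e+02 -1.0000e-02 -1.5240e+01] F [ 0.2  0.2 -4. ] w 22.9
[ 0.04  0.   -0.  ]
```

```bash
python3 -m pendant '[{"dx":0,"dy":0,"dz":1,"ax":0,"ay":0,"az":0,"claw":10},{"dx":0,"dy":0,"dz":2,"ax":0,"ay":0,"az":0,"claw":10},{"dx":0,"dy":0,"dz":2,"ax":0,"ay":0,"az":0,"claw":10}]'
python3 - <<'E'
from h import *
s=state();print(np.round(s["moment"],2))
E
```

```text
clock: 6.5
position: [0.517, 0.0199, 0.0926]
tool_rot: [3.101, -0.0, -0.266]
force: [-11.5, 2.2, 33.7]
grip_width: 0.023
t 6.5 p [517.   19.9  92.6] rpy [ 1.7768e+02 -1.0000e-02 -1.5260e+01] F [-11.5   2.2  33.7] w 23.0
[ 0.13  2.54 -0.  ]
```

```bash
python3 -m pendant '[{"dx":0,"dy":0,"dz":-1,"ax":0,"ay":0,"az":0,"claw":10},{"dx":0,"dy":0,"dz":-1.3,"ax":0,"ay":0,"az":0,"claw":10},{"dx":0,"dy":0,"dz":-1.3,"ax":0,"ay":0,"az":0,"claw":10}]'
python3 - <<'E'
from h import *
s=state();print(np.round(s["moment"],2))
f=eyes.grab_frame("side");crop(f["image"],215,90,415,240,4,"s6.png")
f=eyes.grab_frame("top");crop(f["image"],160,130,360,280,4,"t6.png")
E
```

```text
clock: 6.75
position: [0.517, 0.0198, 0.0927]
tool_rot: [3.1, -0.001, -0.266]
force: [-1.9, 1.3, 7.1]
grip_width: 0.023
t 6.75 p [517.   19.8  92.7] rpy [ 1.7761e+02 -3.0000e-02 -1.5250e+01] F [-1.9  1.3  7.1] w 23.0
[ 0.12  0.47 -0.06]
```

View pics/s6.png

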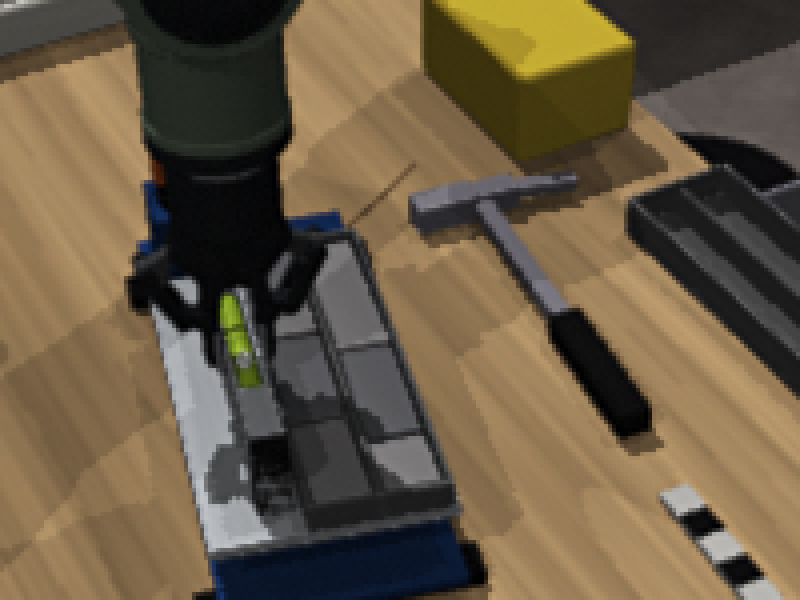

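View pics/t6.png

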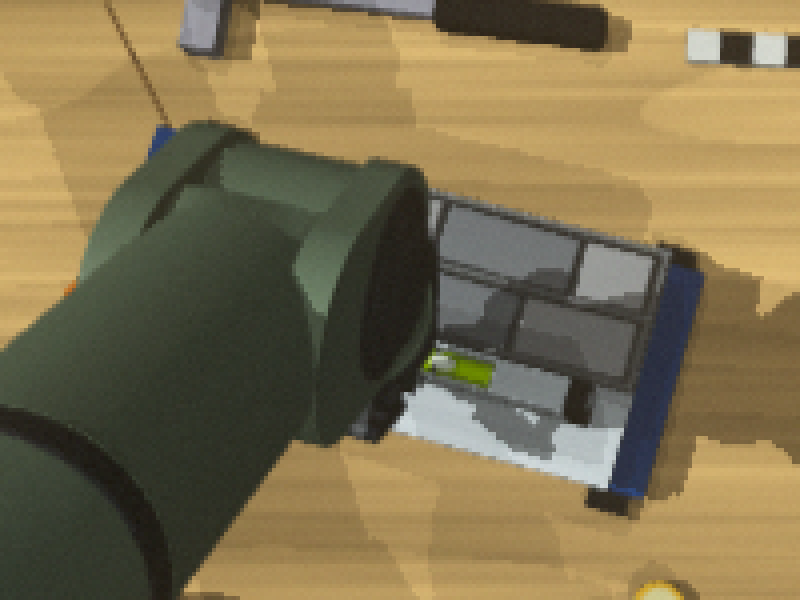

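```bash
python3 -m pendant '[{"dx":1,"dy":0,"dz":-0.2,"ax":0,"ay":0,"az":0,"claw":10},{"dx":2,"dy":0,"dz":-0.2,"ax":0,"ay":0,"az":0,"claw":10},{"dx":3,"dy":0,"dz":-0.2,"ax":0,"ay":0,"az":0,"claw":10},{"dx":3.5,"dy":0,"dz":-0.2,"ax":0,"ay":0,"az":0,"claw":10}]'
python3 - <<'E'
from h import *
s=state();print(np.round(s["moment"],2))
E
```

```text
clock: 7.18
position: [0.5197, 0.0191, 0.0927]
tool_rot: [3.1, 0.001, -0.266]
force: [-7.8, 2.9, 10.9]
grip_width: 0.0233
t 7.18 p [519.7  19.1  92.7] rpy [ 1.7761e+02  8.0000e-02 -1.5240e+01] F [-7.8  2.9 10.9] w 23.3
[ 0.53  1.83 -0.11]
```

```bash
python3 -m pendant '[{"dx":0.7,"dy":0,"dz":-0.3,"ax":0,"ay":0,"az":0,"claw":10},{"dx":1.2,"dy":0,"dz":-0.3,"ax":0,"ay":0,"az":0,"claw":10},{"dx":1.2,"dy":0,"dz":-0.3,"ax":0,"ay":0,"az":0,"claw":10}]'
python3 - <<'E'
from h import *
s=state();print(np.round(s["moment"],2))
E
```

```text
clock: 7.43
position: [0.5216, 0.0185, 0.0928]
tool_rot: [3.1, -0.0, -0.266]
force: [0.5, -0.2, -4.4]
grip_width: 0.0226
t 7.43 p [521.6  18.5  92.8] rpy [ 1.7759e+02 -2.0000e-02 -1.5250e+01] F [ 0.5 -0.2 -4.4] w 22.6
[ 0.05 -0.05 -0.  ]
```

```bash
python3 -m pendant '[{"dx":0.5,"dy":0,"dz":0,"ax":0,"ay":0,"az":0,"claw":10},{"dx":1,"dy":0,"dz":0,"ax":0,"ay":0,"az":0,"claw":10},{"dx":1,"dy":0,"dz":0,"ax":0,"ay":0,"az":0,"claw":10}]'
python3 - <<'E'
from h import *
s=state();print(np.round(s["moment"],2))
E
```

```text
clock: 7.68
position: [0.5224, 0.0182, 0.0928]
tool_rot: [3.1, -0.0, -0.266]
force: [-0.6, -0.5, -4.7]
grip_width: 0.0231
t 7.68 p [522.4  18.2  92.8] rpy [ 1.7759e+02 -1.0000e-02 -1.5250e+01] F [-0.6 -0.5 -4.7] w 23.1
[ 0.15 -0.01  0.01]
```

```bash
python3 -m pendant '[{"dx":0.5,"dy":0,"dz":0,"ax":0,"ay":0,"az":0,"claw":10},{"dx":1,"dy":0,"dz":0,"ax":0,"ay":0,"az":0,"claw":10},{"dx":1,"dy":0,"dz":0,"ax":0,"ay":0,"az":0,"claw":10}]'
python3 - <<'E'
from h import *
s=state();print(np.round(s["moment"],2))
f=eyes.grab_frame("wrist");cv2.imwrite("pics/w7.png",f["image"])
E
```

```text
clock: 7.93
position: [0.5226, 0.0182, 0.0928]
tool_rot: [3.1, 0.002, -0.266]
force: [-5.5, 1.3, -1.6]
grip_width: 0.0229
t 7.93 p [522.6  18.2  92.8] rpy [ 1.7759e+02  9.0000e-02 -1.5250e+01] F [-5.5  1.3 -1.6] w 22.9
[ 0.35  1.08 -0.08]
```

View pics/w7.png

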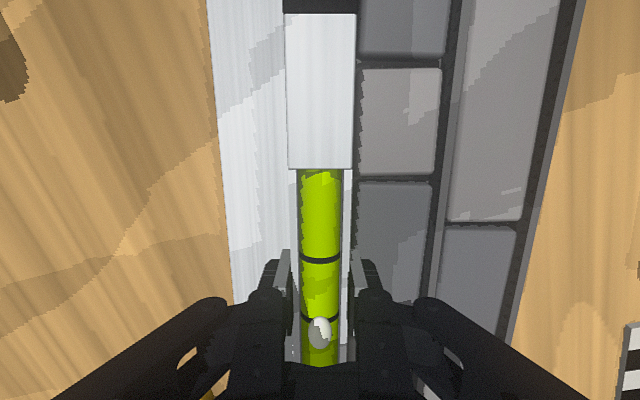

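```bash
python3 -m pendant '[{"dx":0.2,"dy":0,"dz":0.4,"ax":0,"ay":0,"az":0,"claw":10},{"dx":0.2,"dy":0,"dz":0.4,"ax":0,"ay":0,"az":0,"claw":10},{"dx":0.2,"dy":0,"dz":0.4,"ax":0,"ay":0,"az":0,"claw":10}]'
python3 - <<'E'
from h import *
s=state();print(np.round(s["moment"],2))
E
```

```text
clock: 8.23
position: [0.5226, 0.0182, 0.0927]
tool_rot: [3.1, 0.002, -0.266]
force: [-8.4, 1.5, 8.7]
grip_width: 0.0233
t 8.23 p [522.6  18.2  92.7] rpy [ 1.7761e+02  1.0000e-01 -1.5240e+01] F [-8.4  1.5  8.7] w 23.3
[ 0.51  2.01 -0.12]
```

```bash
python3 -m pendant '[{"dx":0,"dy":0,"dz":-0.3,"ax":0,"ay":0,"az":0,"claw":26},{"dx":0,"dy":0,"dz":-0.3,"ax":0,"ay":0,"az":0,"claw":32},{"dx":0,"dy":0,"dz":-0.3,"ax":0,"ay":0,"az":0,"claw":40},{"dx":0,"dy":0,"dz":-0.3,"ax":0,"ay":0,"az":0,"claw":50},{"dx":0,"dy":0,"dz":-0.3,"ax":0,"ay":0,"az":0,"claw":60}]'
python3 - <<'E'
from h import *
s=state()
f=eyes.grab_frame("wrist");cv2.imwrite("pics/w8.png",f["image"])
E
```

```text
clock: 8.65
position: [0.5237, 0.0179, 0.0929]
tool_rot: [3.1, -0.001, -0.266]
force: [0.8, 0.1, 0.3]
grip_width: 0.0595
t 8.65 p [523.7  17.9  92.9] rpy [ 1.776e+02 -3.000e-02 -1.525e+01] F [0.8 0.1 0.3] w 59.5
```

View pics/w8.png

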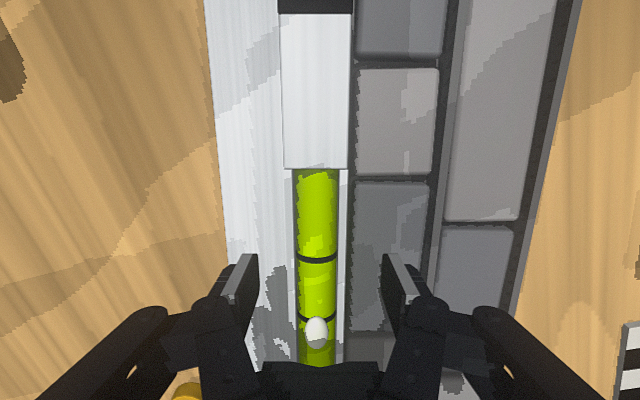

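```bash
python3 -m pendant '[{"dx":-1,"dy":0,"dz":-20,"ax":0,"ay":0,"az":0,"claw":60},{"dx":-1,"dy":0,"dz":-50,"ax":0,"ay":0,"az":0,"claw":70},{"dx":-1,"dy":0,"dz":-85,"ax":0,"ay":0,"az":0,"claw":80},{"dx":-1,"dy":0,"dz":-110,"ax":2.4,"ay":0,"az":0,"claw":85},{"dx":-1,"dy":0,"dz":-120,"ax":2.4,"ay":0,"az":0,"claw":85}]'
python3 - <<'E'
from h import *
s=state()
T=eyes.grab_frame("top");im=cv2.imread("pics/top0.png")
hsv=cv2.cvtColor(im,cv2.COLOR_BGR2HSV)[180:215,165:205]
m=cv2.inRange(hsv,(5,150,60),(18,255,255));print(cv2.minAreaRect(cv2.findNonZero(m)))
print(onz(T,185.7,196.8,.13))
ks=[onz(T,160+x/4-.5,140+y/4-.5,.134) for x,y in((68,252),(135,198))];print(ks)
move([.53,.18,.26],np.radians(-15.3))
f=eyes.grab_frame("wrist");cv2.imwrite("pics/w9.png",f["image"])
E
```

```text
clock: 9.12
position: [0.5249, 0.0223, 0.2161]
tool_rot: [-3.138, -0.004, -0.267]
force: [0.2, -1.5, 0.2]
grip_width: 0.0847
t 9.12 p [524.9  22.3 216.1] rpy [-179.77   -0.22  -15.32] F [ 0.2 -1.5  0.2] w 84.7
((21.53103256225586, 18.472415924072266), (9.384140014648438, 23.08664321899414), 48.366458892822266)
[0.57054691 0.21896677 0.13      ]
[array([0.55457171, 0.24058294, 0.134     ]), array([0.59069184, 0.19905641, 0.134     ])]
d [ -36.7 -153.3  -43.5] a [-0.17 -0.24 -0.02]
```

View pics/w9.png

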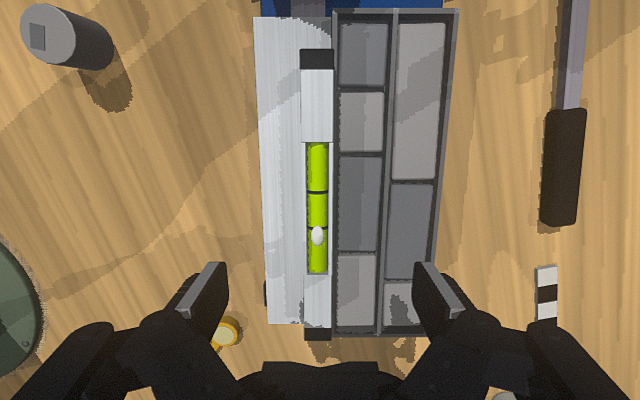

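Run:
```python
from h import *
f=eyes.grab_frame("wrist")
yw=np.radians(-15.3);t=.041
ex=np.array([np.cos(yw),np.sin(yw),0]);ey=np.array([-np.sin(yw)*1,np.cos(yw),-t]);n=np.cross(ex,ey);n/=np.linalg.norm(n)
o=np.array([.534,.0145,.06])
def sh(u,v,h):
    q=onplane(f,u,v,o+n*h,n)-o; return (q@ex*1000).round(1),(q@ey*1000).round(1)
for nm,u,v,h in(("lev top end",316,49,.058),("line1",317,191,.0545),("line2",317,228,.0545),("bub",317,236,.0545),("win1",317,142,.058),("win2",317,273,.058),("levL",301,100,.058),("levR",334,100,.058),("levL2",303,310,.058),("levR2",331,310,.058),("shelf near",285,323,0),("shelf far",285,18,0),("shelfL",257,100,0),("wallfar",390,10,.022),("wall near R",436,336,.022)):print(nm,sh(u,v,h))
```

```text
lev top end (np.float64(-13.7), np.float64(116.7))
line1 (np.float64(-13.2), np.float64(14.6))
line2 (np.float64(-13.3), np.float64(-16.2))
bub (np.float64(-13.3), np.float64(-23.2))
win1 (np.float64(-13.1), np.float64(53.0))
win2 (np.float64(-13.3), np.float64(-54.8))
levL (np.float64(-24.6), np.float64(82.9))
levR (np.float64(-0.8), np.float64(82.9))
levL2 (np.float64(-25.5), np.float64(-89.9))
levR2 (np.float64(-1.3), np.float64(-90.0))
shelf near (np.float64(-48.5), np.float64(-144.3))
shelf far (np.float64(-40.2), np.float64(151.8))
shelfL (np.float64(-67.1), np.float64(86.0))
wallfar (np.float64(43.6), np.float64(151.4))
wall near R (np.float64(107.5), np.float64(-144.1))
```

Run:
```python
from h import *
s=state()
move([.5726,.2198,.215],np.radians(41))
```

```text
t 9.27 p [524.   23.2 212.9] rpy [-1.7997e+02 -6.0000e-02 -1.5250e+01] F [-0.8  0.3  0.2] w 85.0
d [  -4.8 -202.4   -2. ] a [  0.    -0.07 -56.25]
```

```bash
python3 -m pendant '[{"dx":-5,"dy":-202,"dz":-2,"ax":0,"ay":0,"az":-56,"claw":85},{"dx":-5,"dy":-202,"dz":-2,"ax":0,"ay":0,"az":-56,"claw":85},{"dx":-5,"dy":-202,"dz":-2,"ax":0,"ay":0,"az":-56,"claw":85},{"dx":-5,"dy":-202,"dz":-2,"ax":0,"ay":0,"az":-56,"claw":85},{"dx":-5,"dy":-202,"dz":-2,"ax":0,"ay":0,"az":-56,"claw":85},{"dx":-5,"dy":-202,"dz":-2,"ax":0,"ay":0,"az":-56,"claw":85},{"dx":-5,"dy":-202,"dz":-2,"ax":0,"ay":0,"az":-56,"claw":85},{"dx":-5,"dy":-202,"dz":-2,"ax":0,"ay":0,"az":-56,"claw":85},{"dx":-5,"dy":-202,"dz":-2,"ax":0,"ay":0,"az":-56,"claw":85},{"dx":-5,"dy":-202,"dz":-2,"ax":0,"ay":0,"az":-56,"claw":85}]'
python3 - <<'E'
from h import *
s=state();print(np.round(s["qpos"],2))
f=eyes.grab_frame("wrist");cv2.imwrite("pics/w10.png",f["image"])
E
```

```text
clock: 10.1
position: [0.5717, 0.2191, 0.2133]
tool_rot: [-3.141, 0.002, 0.708]
force: [0.3, 0.1, 0.3]
grip_width: 0.085
t 10.1 p [571.7 219.1 213.3] rpy [-1.7997e+02  1.0000e-01  4.0550e+01] F [0.3 0.1 0.3] w 85.0
[-0.67  0.54  0.31  1.66 -0.19  0.97  0.41]
```

View pics/w10.png

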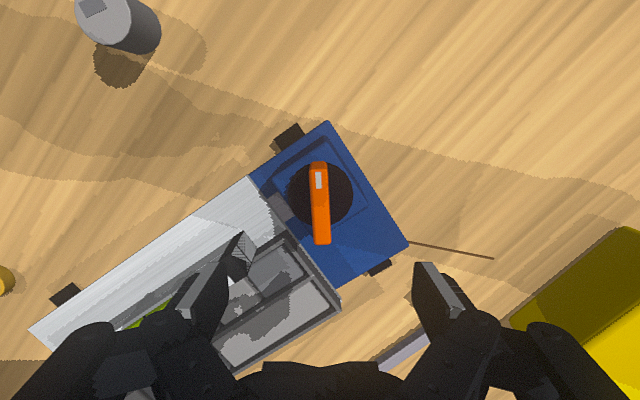

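Run:
```python
from h import *
f=eyes.grab_frame("wrist")
m=cv2.inRange(cv2.cvtColor(f["image"],cv2.COLOR_BGR2HSV),(4,170,170),(20,255,255));m[:150]=0;m[260:]=0;m[:,:290]=0;m[:,350:]=0
r=cv2.minAreaRect(cv2.findNonZero(m));print(r)
b=cv2.boxPoints(r);print(b.round(1).tolist())
P=np.array([onz(f,u,v,.134) for u,v in b]);print(P.round(4).tolist());c=P.mean(0);print(c)
e=sorted([P[1]-P[0],P[2]-P[1]],key=np.linalg.norm);print([np.linalg.norm(x) for x in e],np.degrees(np.arctan2(e[1][1],e[1][0])),np.degrees(np.arctan2(e[0][1],e[0][0])))
crop(f["image"],260,110,420,290,4,"w10c.png")
```

```text
((320.1883239746094, 203.04637145996094), (81.52415466308594, 16.687063217163086), 86.72950744628906)
[[309.5, 162.8000030517578], [326.20001220703125, 161.89999389648438], [330.79998779296875, 243.3000030517578], [314.20001220703125, 244.1999969482422]]
[[0.5418, 0.2426, 0.134], [0.5502, 0.2507, 0.134], [0.5937, 0.2059, 0.134], [0.5845, 0.197, 0.134]]
[0.56756086 0.22402923 0.134     ]
[np.float64(0.01171522032638401), np.float64(0.062380703954267466)] -45.8899558529875 43.826048294933386
```

View pics/w10c.png

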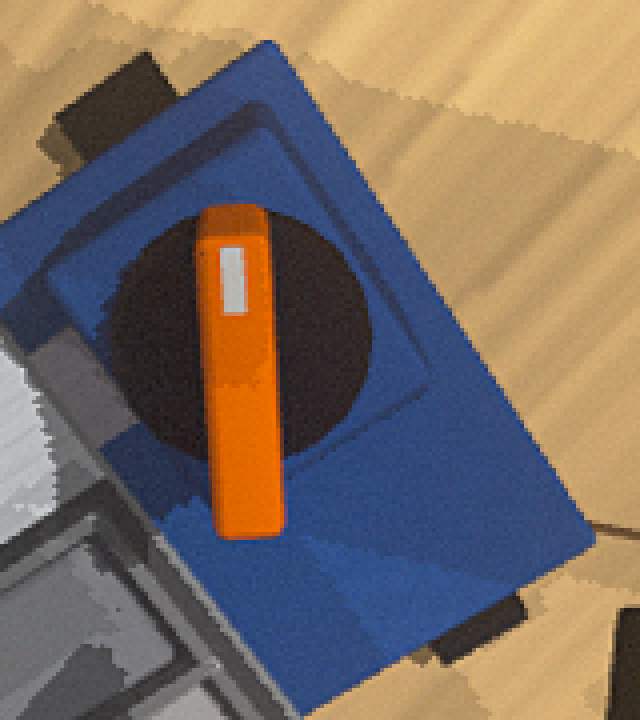

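Run:
```python
from h import *
f=eyes.grab_frame("wrist")
P=np.array([onz(f,260+x/4-.5,110+y/4-.5,.134) for x,y in((202,238),(269,237),(284,536),(218,538))])
c=P.mean(0);a=(P[2]+P[3]-P[0]-P[1])/2;print(c,np.linalg.norm(a),np.degrees(np.arctan2(a[1],a[0])),np.linalg.norm(P[1]-P[0]))
D=onz(f,260+241/4,110+336/4,.098);print("disc",D)
yaw=np.arctan2(a[1],a[0])+np.pi/2
state();move([c[0],c[1],.107],yaw)
yw=np.radians(-15.3);q=c-[.534,.0145,0];print(q@[np.cos(yw),np.sin(yw),0],q@[-np.sin(yw),np.cos(yw),0])
```

```text
[0.56929216 0.22230731 0.134     ] 0.05783392715017005 -46.61157040317665 0.011846486348103582
disc [0.56896526 0.22252143 0.098     ]
t 10.25 p [572.  219.3 214.1] rpy [-1.800e+02  5.000e-02  4.058e+01] F [-0.4  0.7  0.6] w 85.3
d [  0.   -4.1 107.1] a [-0.    0.05 -2.8 ]
-0.020793433664954057 0.20975473117874324
```

```bash
python3 -m pendant '[{"dx":0,"dy":-4,"dz":20,"ax":0,"ay":0,"az":-2.8,"claw":50},{"dx":0,"dy":-4,"dz":40,"ax":0,"ay":0,"az":-2.8,"claw":50},{"dx":0,"dy":-4,"dz":65,"ax":0,"ay":0,"az":-2.8,"claw":50},{"dx":0,"dy":-4,"dz":85,"ax":0,"ay":0,"az":-2.8,"claw":50},{"dx":0,"dy":-4,"dz":100,"ax":0,"ay":0,"az":-2.8,"claw":50},{"dx":0,"dy":-4,"dz":106,"ax":0,"ay":0,"az":-2.8,"claw":50},{"dx":0,"dy":-4,"dz":106,"ax":0,"ay":0,"az":-2.8,"claw":50}]'
python3 - <<'E'
from h import *
s=state()
f=eyes.grab_frame("wrist");cv2.imwrite("pics/w11.png",f["image"])
E
```

```text
clock: 10.83
position: [0.5689, 0.2221, 0.1075]
tool_rot: [-3.141, 0.002, 0.759]
force: [-0.5, 0.7, 1.4]
grip_width: 0.0497
t 10.83 p [568.9 222.1 107.5] rpy [-1.7998e+02  1.2000e-01  4.3480e+01] F [-0.5  0.7  1.4] w 49.7
```

View pics/w11.png

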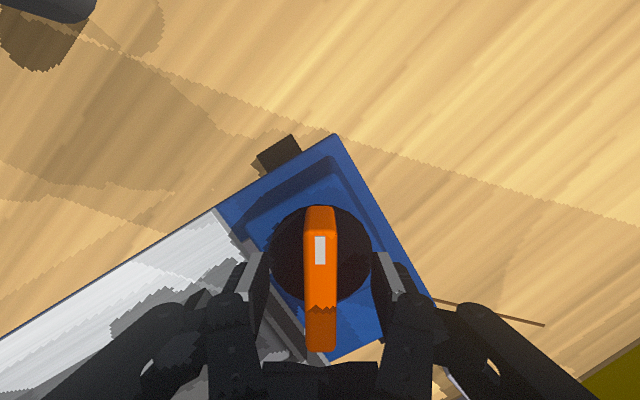

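```bash
python3 -m pendant '[{"dx":0,"dy":0,"dz":0,"ax":0,"ay":0,"az":0,"claw":20},{"dx":0,"dy":0,"dz":0,"ax":0,"ay":0,"az":0,"claw":5},{"dx":0,"dy":0,"dz":0,"ax":0,"ay":0,"az":0,"claw":5},{"dx":0,"dy":0,"dz":0,"ax":0,"ay":0,"az":0,"claw":5},{"dx":0,"dy":0,"dz":0,"ax":0,"ay":0,"az":0,"claw":5},{"dx":0,"dy":0,"dz":0,"ax":0,"ay":0,"az":0,"claw":5}]' 50
python3 - <<'E'
from h import *
s=state();print(np.round(s["moment"],2))
E
```

```text
clock: 11.38
position: [0.5695, 0.222, 0.1098]
tool_rot: [3.142, -0.0, 0.76]
force: [-5.7, -2.9, 12.8]
grip_width: 0.0129
t 11.38 p [569.5 222.  109.8] rpy [180.    -0.    43.53] F [-5.7 -2.9 12.8] w 12.9
[-0.75  1.26  0.14]
```

```bash
python3 -m pendant '[{"dx":-0.3,"dy":0,"dz":-1,"ax":0,"ay":0,"az":6,"claw":5},{"dx":-0.3,"dy":0,"dz":-1,"ax":0,"ay":0,"az":12,"claw":5},{"dx":-0.3,"dy":0,"dz":-1,"ax":0,"ay":0,"az":18,"claw":5},{"dx":-0.3,"dy":0,"dz":-1,"ax":0,"ay":0,"az":24,"claw":5},{"dx":-0.3,"dy":0,"dz":-1,"ax":0,"ay":0,"az":30,"claw":5},{"dx":-0.3,"dy":0,"dz":-1,"ax":0,"ay":0,"az":30,"claw":5}]'
python3 - <<'E'
from h import *
s=state();print(np.round(s["moment"],2))
E
```

```text
clock: 11.88
position: [0.5695, 0.222, 0.1099]
tool_rot: [3.141, -0.001, 0.231]
force: [1.5, -1.7, -3.2]
grip_width: 0.0131
t 11.88 p [569.5 222.  109.9] rpy [ 1.7996e+02 -3.0000e-02  1.3240e+01] F [ 1.5 -1.7 -3.2] w 13.1
[-0.4  -0.52 -0.17]
```

```bash
python3 -m pendant '[{"dx":0,"dy":0,"dz":0,"ax":0,"ay":0,"az":6,"claw":5},{"dx":0,"dy":0,"dz":0,"ax":0,"ay":0,"az":12,"claw":5},{"dx":0,"dy":0,"dz":0,"ax":0,"ay":0,"az":18,"claw":5},{"dx":0,"dy":0,"dz":0,"ax":0,"ay":0,"az":24,"claw":5},{"dx":0,"dy":0,"dz":0,"ax":0,"ay":0,"az":29,"claw":5},{"dx":0,"dy":0,"dz":0,"ax":0,"ay":0,"az":29,"claw":5},{"dx":0,"dy":0,"dz":0,"ax":0,"ay":0,"az":29,"claw":5}]'
python3 -m pendant '[{"dx":0,"dy":0,"dz":0,"ax":0,"ay":0,"az":0,"claw":5},{"dx":0,"dy":0,"dz":0,"ax":0,"ay":0,"az":0,"claw":5},{"dx":0,"dy":0,"dz":0,"ax":0,"ay":0,"az":0,"claw":5},{"dx":0,"dy":0,"dz":0,"ax":0,"ay":0,"az":0,"claw":5},{"dx":0,"dy":0,"dz":0,"ax":0,"ay":0,"az":0,"claw":5},{"dx":0,"dy":0,"dz":0,"ax":0,"ay":0,"az":0,"claw":5},{"dx":0,"dy":0,"dz":0,"ax":0,"ay":0,"az":0,"claw":5},{"dx":0,"dy":0,"dz":0,"ax":0,"ay":0,"az":0,"claw":5}]' >/dev/null
python3 - <<'E'
from h import *
s=state();print(np.round(s["moment"],2))
f=eyes.grab_frame("side");crop(f["image"],250,140,330,250,7,"s12.png");crop(f["image"],200,50,360,250,3,"s12b.png")
f=eyes.grab_frame("top");crop(f["image"],200,170,350,270,5,"t12.png")
E
```

```text
clock: 12.47
position: [0.5696, 0.222, 0.1099]
tool_rot: [3.141, -0.001, -0.265]
force: [3.7, -2.8, -3.5]
grip_width: 0.0133
t 13.13 p [569.6 222.  109.9] rpy [-1.7999e+02 -4.0000e-02 -1.5400e+01] F [ 4.5 -2.7 -1.9] w 13.0
[-0.69 -1.11  0.19]
```

View pics/s12.png

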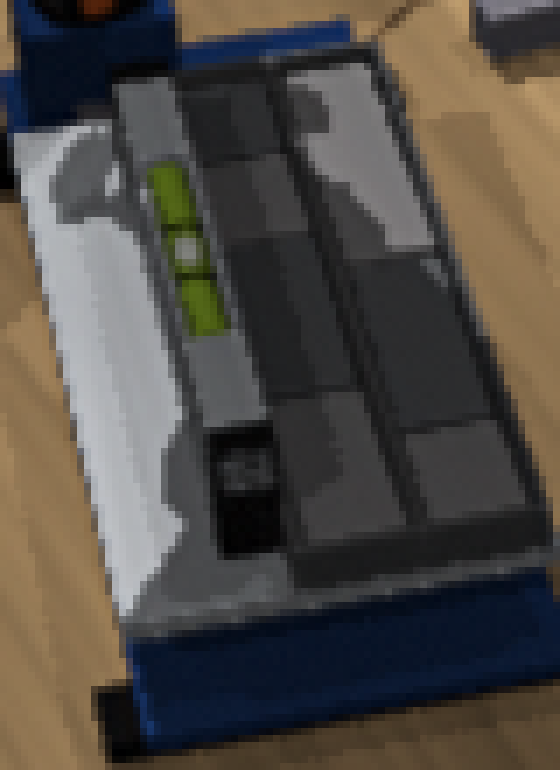

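View pics/t12.png

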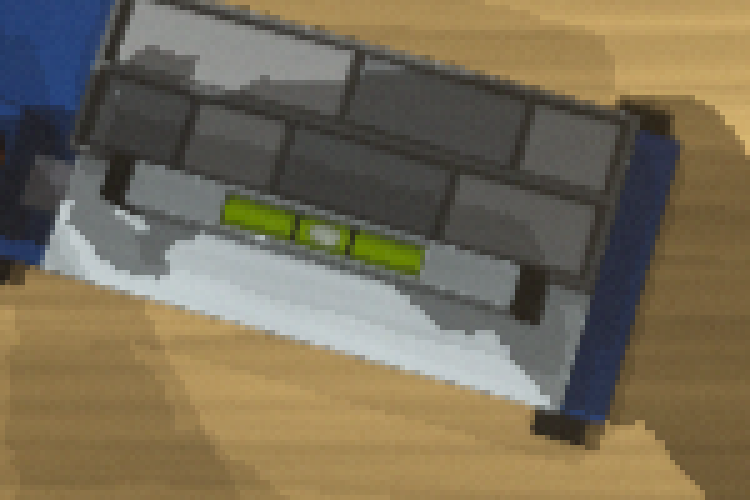

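```bash
python3 -m pendant '[{"dx":-0.3,"dy":0,"dz":0,"ax":0,"ay":0,"az":0,"claw":18},{"dx":-0.3,"dy":0,"dz":0,"ax":0,"ay":0,"az":0,"claw":26},{"dx":-0.3,"dy":0,"dz":0,"ax":0,"ay":0,"az":0,"claw":38},{"dx":-0.3,"dy":0,"dz":0,"ax":0,"ay":0,"az":0,"claw":50},{"dx":-0.3,"dy":0,"dz":-10,"ax":0,"ay":0,"az":0,"claw":50},{"dx":-0.3,"dy":0,"dz":-35,"ax":0,"ay":0,"az":0,"claw":50},{"dx":-0.3,"dy":0,"dz":-70,"ax":0,"ay":0,"az":0,"claw":50},{"dx":-0.3,"dy":0,"dz":-100,"ax":0,"ay":0,"az":0,"claw":40},{"dx":-0.3,"dy":0,"dz":-105,"ax":0,"ay":0,"az":0,"claw":20}]'
python3 - <<'E'
from h import *
s=state()
yw=np.radians(-15.3);o=np.array([.534,.0145,.06])
for y in(-.08,-.085): 
  p=o+np.array([np.cos(yw),np.sin(yw),0])*-.012+np.array([-np.sin(yw),np.cos(yw),0])*y
  print(p);move([p[0],p[1],.2],yw)
E
```

```text
clock: 13.98
position: [0.5708, 0.2224, 0.2202]
tool_rot: [-3.138, -0.005, -0.27]
force: [-0.6, -0.1, 0.6]
grip_width: 0.029
t 13.98 p [570.8 222.4 220.2] rpy [-179.77   -0.26  -15.48] F [-0.6 -0.1  0.6] w 29.0
[ 0.50131547 -0.05949812  0.06      ]
d [  8.1 290.3  19.1] a [-0.23 -0.26 -0.18]
[ 0.4999961 -0.0643209  0.06     ]
d [  8.2 295.3  19.1] a [-0.23 -0.26 -0.18]
```

```bash
python3 -m pendant '[{"dx":8,"dy":295,"dz":5,"ax":0,"ay":0,"az":0,"claw":0},{"dx":8,"dy":295,"dz":5,"ax":0,"ay":0,"az":0,"claw":0},{"dx":8,"dy":295,"dz":5,"ax":0,"ay":0,"az":0,"claw":0},{"dx":8,"dy":295,"dz":5,"ax":0,"ay":0,"az":0,"claw":0},{"dx":8,"dy":295,"dz":5,"ax":0,"ay":0,"az":0,"claw":0},{"dx":8,"dy":295,"dz":5,"ax":0,"ay":0,"az":0,"claw":0},{"dx":8,"dy":295,"dz":5,"ax":0,"ay":0,"az":0,"claw":0},{"dx":8,"dy":295,"dz":5,"ax":0,"ay":0,"az":0,"claw":0},{"dx":8,"dy":295,"dz":5,"ax":0,"ay":0,"az":0,"claw":0},{"dx":8,"dy":295,"dz":5,"ax":0,"ay":0,"az":0,"claw":0}]'
python3 - <<'E'
from h import *
s=state();move([.5,-.0643,.13],np.radians(-15.3))
f=eyes.grab_frame("wrist");cv2.imwrite("pics/w14.png",f["image"])
f=eyes.grab_frame("side");crop(f["image"],235,100,345,250,5,"s14.png")
E
```

```text
clock: 14.82
position: [0.4983, -0.0643, 0.2101]
tool_rot: [-3.141, -0.0, -0.27]
force: [-0.2, -0.1, 0.4]
grip_width: 0.0001
t 14.82 p [498.3 -64.3 210.1] rpy [-1.7997e+02 -2.0000e-02 -1.5490e+01] F [-0.2 -0.1  0.4] w 0.1
d [ 1.7 -0.4 80.1] a [-0.03 -0.02 -0.19]
```

View pics/w14.png

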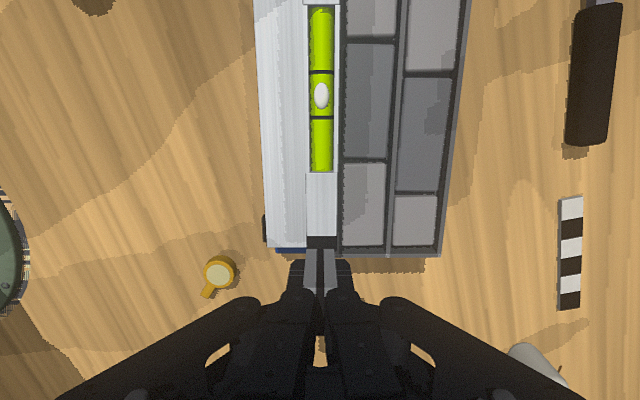

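View pics/s14.png

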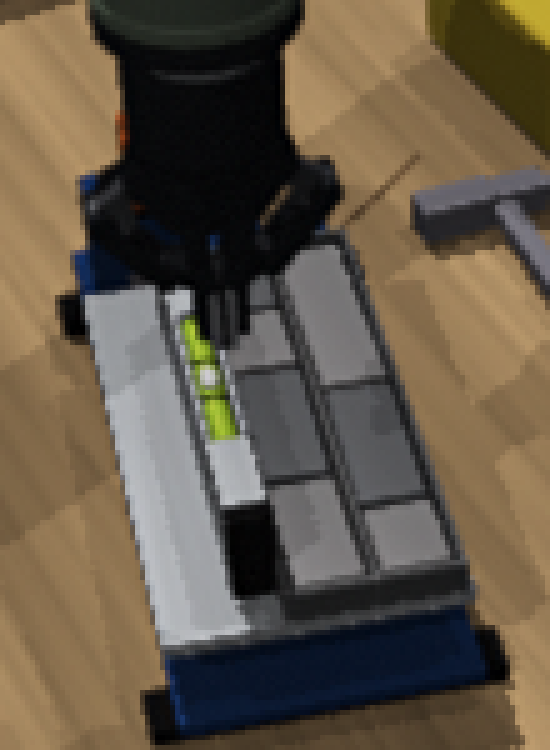

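```bash
python3 -m pendant '[{"dx":1.7,"dy":0,"dz":30,"ax":0,"ay":0,"az":0,"claw":0},{"dx":1.7,"dy":0,"dz":60,"ax":0,"ay":0,"az":0,"claw":0},{"dx":1.7,"dy":0,"dz":80,"ax":0,"ay":0,"az":0,"claw":0},{"dx":1.7,"dy":0,"dz":86,"ax":0,"ay":0,"az":0,"claw":0},{"dx":1.7,"dy":0,"dz":86,"ax":0,"ay":0,"az":0,"claw":0},{"dx":1.7,"dy":0,"dz":86,"ax":0,"ay":0,"az":0,"claw":0}]'
python3 - <<'E'
from h import *
f=eyes.grab_frame("wrist");cv2.imwrite("pics/w15.png",f["image"])
f=eyes.grab_frame("side");crop(f["image"],235,100,345,250,5,"s15.png")
E
```

```text
clock: 15.42
position: [0.5003, -0.0644, 0.1244]
tool_rot: [3.142, -0.0, -0.269]
force: [0.4, 0.7, 0.3]
grip_width: -0.0002
```

View pics/w15.png

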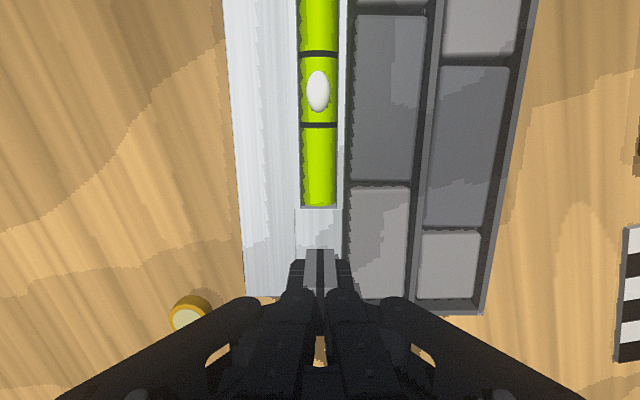

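View pics/s15.png

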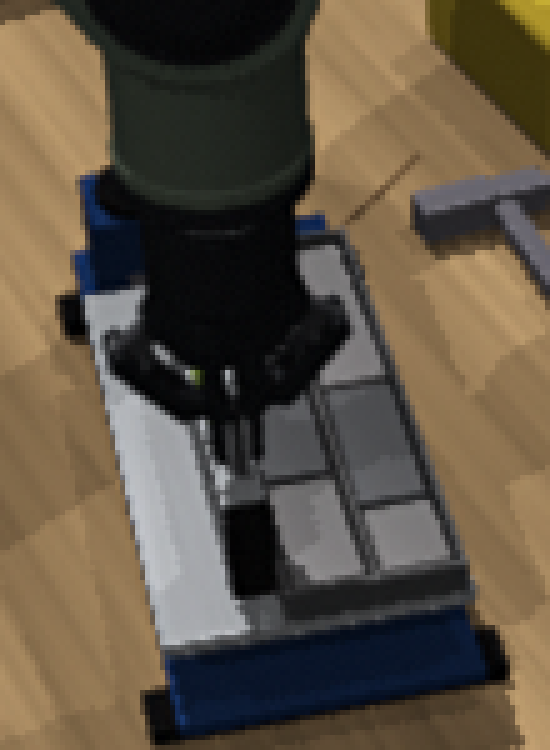

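```bash
python3 -m pendant '[{"dx":0,"dy":0,"dz":2,"ax":0,"ay":0,"az":0,"claw":0},{"dx":0,"dy":0,"dz":4,"ax":0,"ay":0,"az":0,"claw":0},{"dx":0,"dy":0,"dz":5,"ax":0,"ay":0,"az":0,"claw":0},{"dx":0,"dy":0,"dz":5,"ax":0,"ay":0,"az":0,"claw":0}]'
```

```text
clock: 15.85
position: [0.4998, -0.0647, 0.1187]
tool_rot: [-3.142, -0.0, -0.27]
force: [-0.6, -0.0, -0.0]
grip_width: -0.0004
```

```bash
python3 -m pendant '[{"dx":0,"dy":0,"dz":0.4,"ax":0,"ay":0,"az":0,"claw":0},{"dx":0,"dy":0,"dz":0.7,"ax":0,"ay":0,"az":0,"claw":0},{"dx":0,"dy":0,"dz":0.7,"ax":0,"ay":0,"az":0,"claw":0}]'
```

```text
clock: 16.1
position: [0.4999, -0.0648, 0.1182]
tool_rot: [-3.141, -0.0, -0.27]
force: [-1.3, 0.6, 3.3]
grip_width: -0.0001
```

```bash
python3 -m pendant '[{"dx":0,"dy":0,"dz":0.25,"ax":0,"ay":0,"az":0,"claw":0},{"dx":0,"dy":0,"dz":0.25,"ax":0,"ay":0,"az":0,"claw":0},{"dx":0,"dy":0,"dz":0.25,"ax":0,"ay":0,"az":0,"claw":0},{"dx":0,"dy":0,"dz":0.25,"ax":0,"ay":0,"az":0,"claw":0}]'
```

```text
clock: 16.43
position: [0.4999, -0.0648, 0.1182]
tool_rot: [-3.141, -0.0, -0.27]
force: [-2.5, 1.2, 9.8]
grip_width: 0.0001
```

```bash
python3 -m pendant '[{"dx":0,"dy":0,"dz":0,"ax":0,"ay":0,"az":0,"claw":0},{"dx":0,"dy":0,"dz":0,"ax":0,"ay":0,"az":0,"claw":0},{"dx":0,"dy":0,"dz":0,"ax":0,"ay":0,"az":0,"claw":0},{"dx":0,"dy":0,"dz":0,"ax":0,"ay":0,"az":0,"claw":0},{"dx":0,"dy":0,"dz":0,"ax":0,"ay":0,"az":0,"claw":0},{"dx":0,"dy":0,"dz":0,"ax":0,"ay":0,"az":0,"claw":0},{"dx":0,"dy":0,"dz":0,"ax":0,"ay":0,"az":0,"claw":0},{"dx":0,"dy":0,"dz":0,"ax":0,"ay":0,"az":0,"claw":0},{"dx":0,"dy":0,"dz":0,"ax":0,"ay":0,"az":0,"claw":0},{"dx":0,"dy":0,"dz":0,"ax":0,"ay":0,"az":0,"claw":0}]'
python3 - <<'E'
from h import *
f=eyes.grab_frame("wrist");cv2.imwrite("pics/w17.png",f["image"])
state()
yw=np.radians(-15.3);ex=np.array([np.cos(yw),np.sin(yw),0]);ey=np.array([-np.sin(yw),np.cos(yw),0]);o=np.array([.534,.0145,0])
f=eyes.grab_frame("top");cv2.imwrite("pics/t17.png",f["image"]);crop(f["image"],200,150,350,270,5,"t17c.png")
state()
E
```

```text
clock: 17.27
position: [0.5, -0.0648, 0.1182]
tool_rot: [-3.141, -0.0, -0.27]
force: [-2.9, 0.7, 9.7]
grip_width: 0.0001
t 17.32 p [500.  -64.8 118.2] rpy [-1.7998e+02 -3.0000e-02 -1.5460e+01] F [-2.5  0.2 10.2] w 0.2
t 17.37 p [500.  -64.8 118.2] rpy [-1.7998e+02 -3.0000e-02 -1.5460e+01] F [-2.7  1.7 10.1] w 0.3
```

View pics/w17.png

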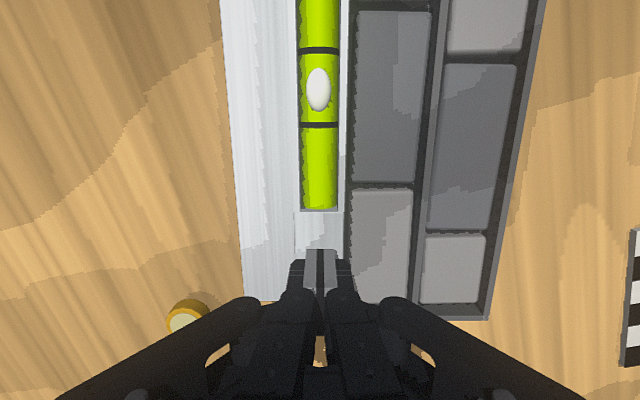

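View pics/t17c.png

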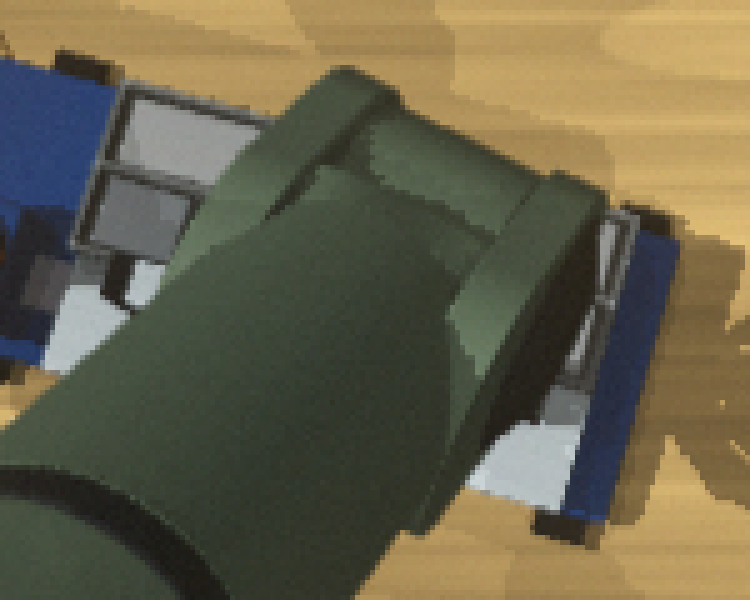

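Run:
```python
from h import *
im=cv2.imread("pics/w17.png");crop(im,285,0,385,120,5,"w17c.png")
im=cv2.imread("pics/w9.png");crop(im,290,30,360,130,6,"w9c.png")
```

```text
(no output)
```

View pics/w17c.png

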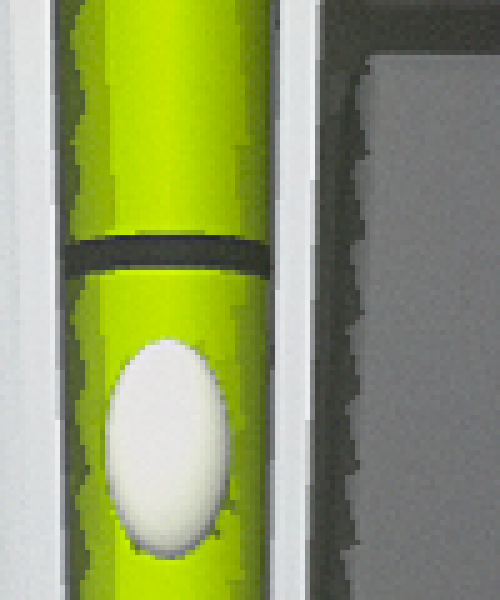

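View pics/w9c.png

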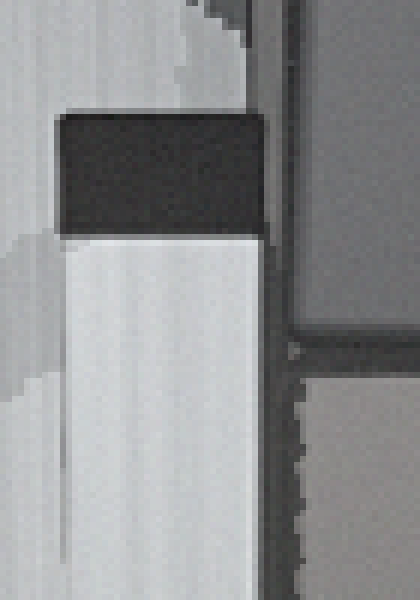

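Run:
```python
from h import *
state();print(job_done())
```

```text
t 17.37 p [500.  -64.8 118.2] rpy [-1.7998e+02 -3.0000e-02 -1.5460e+01] F [-2.7  1.7 10.1] w 0.3Traceback (most recent call last):
  File "<stdin>", line 2, in <module>
NameError: name 'job_done' is not defined
```

```bash
python3 -c "
from workcell import job_done
print(job_done())"
```

```text
the job is handed in; nothing more can be done
None
```

I laid the larger level (240 mm) on the shelf against the tray wall and let go. I then turned the knob about 59° clockwise and pressed on a solid part of the level with shut fingers. I handed the job in at 17.4 s while still pressing.

- **Push:** the last readings were 9.7 to 10.2 N downwards, steady for 1 s, with about 3 N sideways.
- **Bubble:** it was between the lines, about 1.4 mm from the middle.
- **Flush:** the level met the wall with about 8 N at shelf x ≈ −12 mm before I let go. The close crop after that showed no gap at the knob end. The last crop showed none beside the vial.
- **Mid-length:** this check partly disagreed. The shelf ends and the knob position suggest the level sits about 3 mm from mid-length, away from the knob. The shelf's front corners suggest only about 1 mm. I left it there.
- **Contact force:** the first touch on the shelf reached 34 N at the wrist for a moment, through the held level, and I backed off at once.

I did not touch the other things on the table.

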